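# Sort the label-printer rolls, cores and ribbon into their trays

### The arm

A 7-joint arm with a two-finger parallel gripper is mounted at the origin on the work surface. World frame = base frame: x ahead of the robot, y to its left, z up, the work surface at z = 0. Lengths are in m, angles in rad, forces in N, time in s.
With the tool pointing down it reaches from about 0.425 to 0.875 m from the base axis. Payload 8.4 kg.
Tool frame: the origin (TCP) lies midway between the tips of the shut fingers; the grasp point (between the pads) lies 19 mm behind it; z points along the fingers, y is the line along which they close (so a half turn about z gives the same grasp; the last joint's range is limited). The gripper opens to 85 mm and grips with 20 to 120 N. Pads are 22 mm wide; open, the fingers measure 114 mm over their backs; the gripper's body (76 mm by 85 mm) begins 54 mm behind the grasp point. The pads swing forward as they close: fully open they stand 13 mm farther back than shut.
Start: joints at [1.144, 0.333, 0.04, 1.465, -0.013, 1.343, -0.059], TCP at [0.209, -0.615, 0.193] pointing down, gripper open.
Joint ranges: [-2.58, 2.58], [-0.38, 2.09], [-1.3, 1.39], [0.25, 2.4], [-1.5, 4.64], [0.08, 2.09], [-2.65, 2.65]. Speed limits (rad/s): [2.22, 2.22, 2.79, 2.79, 3.14, 3.14, 3.14].

### API

Orientations are given as a unit quaternion [x, y, z, w].
In Python, from station import manip gives the robot as it stands. The module is installed in compiled form; this text tells all that it offers. Calls block until the motion is done:
- manip.reach(position, orientation): joint-space move of the TCP to a pose.
- manip.servo_line(position, rate=0.15, ori=None, threshold=None): straight line of the TCP; ori=None keeps the orientation; rate is the mean speed in m/s. With threshold (N) it stops when the force on the tool has changed by that much, and returns True; else False.
- manip.goto_joints(angles): joint-space move.
- manip.grip(opening, grip_force=None): finger opening in m; grip_force is the grip in N (None keeps the last); returns when the fingers have stopped.
- manip.pause(seconds).
- manip.solve_ik(position, orientation): joint angles nearest the present ones, or None.
- manip.sense(): the state.
- manip.snapshot(name): name is "scene" or "top" or "wrist"; returns a dict with "pixels" (420x560x3 uint8, blue, green, red), "z_map" (420x560 float32, m along the optical axis (not along the pixel's ray), 0 where there is no reading), "intrinsics" (3x3 intrinsics, pixels), "pose" (4x4, takes a point from camera to world coordinates); the wrist camera has in their place "mount" (4x4, takes a point from camera to tool coordinates, whose origin is the TCP and whose axes are the flange's). Camera axes: x right, y up, looking along -z (the intrinsics and any distortion apply to the point x, -y, -z); pixel columns grow to the right and rows downward; lengths in m; the calibration is good to about 2 mm. A picture is of the moment at which its call begins: read the wrist's pose just before it.
A pose or a line that the arm cannot do raises manip.MotionError and nothing moves.
- manip.close_job(): hands the job in; it is judged then, once.
Trained networks look in a picture, given as the dict that the camera call returned (one of the last four; its "shot" number tells which), for a name from the list of things; names that differ only in an ending like _2 or _b are one class to them, and where a whole thing is asked for, a point or a joint stands for the part that bears it (a point fixed in the world has none). Each returns a list of dicts, best first, with "score" (0 to 1); they miss things now and then, are a little off and sometimes report something else, mostly with a low value. They report only what shows in the picture. A call takes as long as a camera call. They do not tell look-alikes from the thing itself.
- manip.spot_in(picture, query): "at" ([column, row] in pixels, amid what is visible of it).
- manip.regions_of(picture, query): "pixels" (420x560 bool, what is visible of it) and "at" ([column, row] in pixels, amid what is visible of it).
The state is a dict: "clock": time; "joints": joint angles; "joint_vel": joint speeds; "effort": joint torques, N m; "tool_pos": TCP position; "tool_rot": TCP orientation; "ft_force": force on the tool from outside, world axes, zero at the start; "moment": the same for the moment, N m; "gripper_width": finger opening in m; "finger_force": force on a finger pad.
Only numpy, scipy, OpenCV 4.12 (cv2) and the standard library are available. Lean on these libraries where they do the work, as an engineer would, in place of code of your own. Each camera call takes 0.05 s, during which the arm holds its last target. There are 200 camera calls.

### The job

Tidy up after the label change: put both label rolls side by side in the plain undivided tray, one bare cardboard core in each bay of the divided tray, and the black ribbon spool in the round dish. Everything is to stand on end, flat on the floor of its tray, and be let go. Leave the glue stick and the rubber stamp standing where they are.

Things in the scene. Friction and masses are not known exactly. Their poses are not given: they have to be found in the camera images.
- roll_full: label roll, full: white paper wound thickly on a thin cardboard core, standing on end on the table; 60 mm diameter, 45 mm high, 26 mm bore, about 0.12 kg; origin at the centre of its underside, z up along the bore
- roll_part: label roll, partly used: the same kind but 48 mm in diameter; 45 mm high, 26 mm bore, about 0.07 kg; origin at the centre of its underside, z up along the bore
- core_wide: bare cardboard core (thin brown tube, nothing wound on it), the wide one, standing on end; 46 mm outside diameter, 38 mm bore, 45 mm high, about 25 g; origin at the centre of its underside, z up along the bore
- core_slim: bare cardboard core (thin brown tube), the slim one, standing on end; 32 mm outside diameter, 25 mm bore, 45 mm high, about 20 g; origin at the centre of its underside, z up along the bore
- ribbon: ribbon spool standing on end: solid black cylinder of 40 mm diameter and 55 mm height, from whose top a 25 mm thick grey plastic core end with a dark middle stands out 11 mm (66 mm high in all), about 0.08 kg; origin at the centre of its underside, z up
- roll_tray: plain undivided tray of grey plastic, for label rolls, fixed to the table: outside 90 mm along its x by 160 mm along its y, 20 mm high, walls and floor 4 mm thick (inside 82 x 152 mm); origin at the centre of its underside, so its inner floor lies at z = 4 mm
- core_tray: divided tray of grey plastic, for bare cores, fixed to the table: outside 76 mm along its x by 152 mm along its y, 20 mm high, walls and floor 4 mm thick; one 4 mm wall across its middle, 17.6 mm high, makes two bays, centred 37 mm to either side of the origin along its y, each 68 x 70 mm inside; origin at the centre of its underside, inner floor at z = 4 mm
- dish: round dish of grey plastic, for the ribbon spool, fixed to the table: 90 mm outside and 82 mm inside diameter, 20 mm high, floor 4 mm thick; origin at the centre of its underside
- glue_stick: bystander, to be left alone: standing glue stick, 28 mm diameter, 80 mm high, closed red cap on a white and blue barrel, loose and easily tipped; origin at the centre of its underside
- stamp: bystander, to be left alone: rubber stamp with a black base 50 mm along its x by 32 mm along its y, and a wooden bar handle along its x, 57 mm high in all, loose; origin at the centre of its underside
Things that resemble listed ones, but are neither listed nor needed, are in the scene too. What is shaped like the roll_part but red or yellow is not meant.

How it is judged:
By the outcome, as a careful person would: the job done as asked, in the order asked, and still so for the second after the job is handed in, with the robot touching nothing.
It also fails if it takes over 112 s, if anything falls off the work surface, if the arm or the gripper's body presses on something with over 40 N, if the wrist force passes 120 N, or if a joint passes its speed limit or range.

## Working session

There is one attempt and no reset: what is moved stays moved. The work goes in short steps, each a Python script; the robot and the scene stay as the last script left them, time stands still between calls to the robot, and variables do not carry over. Pictures are saved under pics/ and viewed, at most 14 in all, crops included, and the job is handed in when it is done.

```bash
mkdir -p pics
python3 - <<'E'
from station import manip
import cv2,numpy as np
for n in ("top","scene"):
    p=manip.snapshot(n); cv2.imwrite(f"pics/{n}0.png",p["pixels"]); print(n,p["intrinsics"].tolist(),np.round(p["pose"],3).tolist(),[k for k in p])
s=manip.sense();print(s["clock"],s["tool_pos"],s["tool_rot"],s["gripper_width"])
E
```

```text
top [[525.5441544288285, 0.0, 280.9959401300223], [0.0, 525.5441544288285, 203.09420377077794], [0.0, 0.0, 1.0]] [[-0.02, 0.997, -0.074, 0.467], [-1.0, -0.021, -0.015, -0.009], [-0.017, 0.073, 0.997, 1.254], [0.0, 0.0, 0.0, 1.0]] ['pixels', 'z_map', 'intrinsics', 'pose', 'shot']
scene [[518.7367772443395, 0.0, 268.59891545659764], [0.0, 518.7367772443395, 208.00700805525537], [0.0, 0.0, 1.0]] [[0.677, -0.513, 0.528, 1.15], [0.736, 0.459, -0.498, -0.586], [0.014, 0.726, 0.688, 0.843], [0.0, 0.0, 0.0, 1.0]] ['pixels', 'z_map', 'intrinsics', 'pose', 'shot']
0.1 [ 0.20910922 -0.61494003  0.19217868] [ 9.86593176e-01  1.63197182e-01 -1.81575084e-04 -7.43456073e-04] 0.08524475100481618
```

View pics/top0.png

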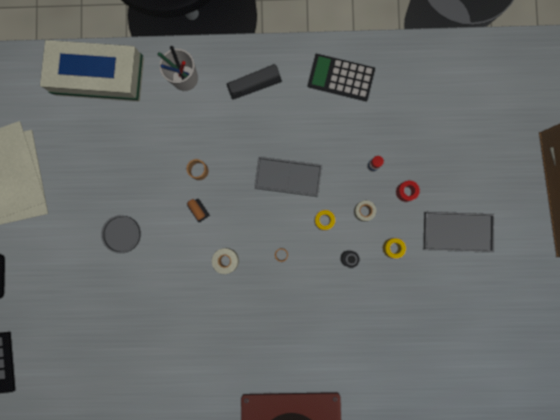

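View pics/scene0.png

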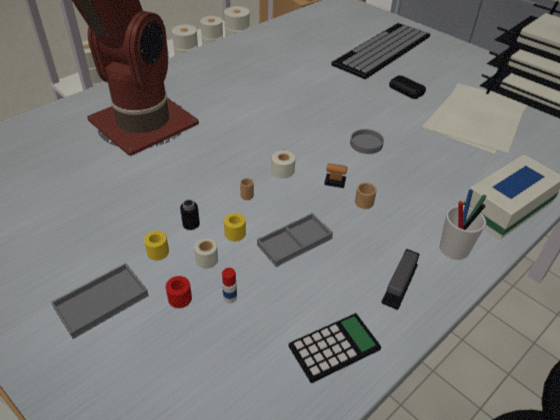

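Candidates (top view):
- **White rolls:** (225,261) is thick, so full; (366,211) is thinner, so part. The red (408,190) and yellow (325,220), (395,248) rolls are decoys. The shelf rolls in the scene view at (185,38) are off the table.
- **Bare cores:** (198,170) wide, (281,255) slim.
- **Ribbon:** (350,259).
- **Trays:** the tray at (288,177) shows a divider in the scene view; (458,232) is the plain one. The dish is at (122,234).
- **Bystanders:** glue stick at (375,162), stamp at (198,210).

Next I'll localise them and check a close crop.

```bash
cat > loc.py <<'E'
from station import manip
import cv2,numpy as np
H=dict(roll_full=.045,roll_part=.045,core_wide=.045,core_slim=.045,ribbon=.055,roll_tray=.02,core_tray=.02,dish=.02,glue_stick=.08,stamp=.057)
def cloud(p,T=None):
    z=p["z_map"];K=p["intrinsics"];v,u=np.indices(z.shape)
    P=np.stack([(u-K[0,2])*z/K[0,0],-(v-K[1,2])*z/K[1,1],-z],-1)
    T=p["pose"] if T is None else T
    return P@T[:3,:3].T+T[:3,3]
def find(p,C,n):
    out=[]
    for r in manip.regions_of(p,n):
        m=r["pixels"]&(p["z_map"]>0); W=C[m]
        if len(W)<8: continue
        t=W[(W[:,2]>H[n]-.008)&(W[:,2]<H[n]+.025)]
        q=t if len(t)>=6 else W
        (a,b),rad=cv2.minEnclosingCircle((q[:,:2]*1000).astype(np.float32))
        rect=cv2.minAreaRect((q[:,:2]*1000).astype(np.float32))
        out.append((round(r["score"],2),np.round(r["at"]).astype(int).tolist(),len(t),np.round([a,b,rad]).tolist(),np.round(rect[0]+rect[1]+(rect[2],)).tolist(),np.round(np.median(p["pixels"][m],0)).astype(int).tolist(),round(float(np.percentile(W[:,2],95)),3)))
    return out
E
python3 - <<'E'
from loc import *
for c in ("top","scene"):
    p=manip.snapshot(c);C=cloud(p)
    for n in H:
        print(c,n)
        for o in find(p,C,n): print("  ",*o)
    if c=="top": cv2.imwrite("pics/crop.png",cv2.resize(p["pixels"][140:280,90:510],None,fx=1.9,fy=1.9,interpolation=cv2.INTER_CUBIC))
E
```

```text
top roll_full
   0.97 [219, 256] 429 [426.0, 145.0, 30.0] [426.0, 145.0, 58.0, 55.0, 89.0] [122, 137, 139] 0.048
top roll_part
   0.85 [362, 215] 247 [535.0, -183.0, 24.0] [535.0, -183.0, 46.0, 44.0, 89.0] [104, 118, 124] 0.048
   0.71 [327, 218] 241 [515.0, -88.0, 24.0] [515.0, -88.0, 46.0, 46.0, 44.0] [9, 127, 151] 0.048
   0.63 [403, 188] 245 [579.0, -284.0, 24.0] [579.0, -283.0, 44.0, 47.0, 41.0] [29, 31, 115] 0.049
   0.6 [396, 250] 260 [447.0, -248.0, 24.0] [447.0, -247.0, 46.0, 46.0, 13.0] [11, 122, 145] 0.049
top core_wide
   0.57 [189, 171] 86 [641.0, 208.0, 24.0] [640.0, 209.0, 44.0, 42.0, 38.0] [53, 76, 95] 0.047
top core_slim
top ribbon
   0.51 [348, 261] 240 [425.0, -143.0, 20.0] [425.0, -143.0, 38.0, 36.0, 88.0] [53, 52, 50] 0.068
top roll_tray
   0.62 [458, 231] 442 [483.0, -402.0, 90.0] [482.0, -403.0, 161.0, 90.0, 87.0] [90, 88, 87] 0.02
top core_tray
top dish
top glue_stick
   0.64 [373, 165] 106 [643.0, -208.0, 13.0] [642.0, -208.0, 24.0, 24.0, 23.0] [39, 40, 98] 0.082
top stamp
   0.82 [196, 210] 180 [544.0, 210.0, 25.0] [545.0, 209.0, 50.0, 20.0, 33.0] [41, 66, 9
[... 823 characters left out ...]
, -147.0, 38.0, 37.0, 57.0] [23, 22, 22] 0.065
scene roll_tray
   0.74 [100, 298] 691 [484.0, -404.0, 90.0] [482.0, -404.0, 160.0, 93.0, 87.0] [93, 92, 93] 0.018
scene core_tray
   0.73 [293, 238] 549 [623.0, -6.0, 85.0] [621.0, -6.0, 154.0, 80.0, 81.0] [94, 94, 94] 0.019
scene dish
   0.92 [368, 138] 207 [492.0, 392.0, 49.0] [495.0, 392.0, 87.0, 94.0, 21.0] [90, 91, 91] 0.019
scene glue_stick
   0.79 [229, 289] 142 [644.0, -209.0, 14.0] [644.0, -210.0, 25.0, 26.0, 44.0] [72, 54, 116] 0.079
   0.53 [190, 216] 0 [401.0, -124.0, 53.0] [399.0, -128.0, 43.0, 106.0, 58.0] [23, 22, 22] 0.065
scene stamp
   0.62 [338, 175] 104 [549.0, 204.0, 24.0] [547.0, 207.0, 47.0, 20.0, 30.0] [40, 64, 95] 0.056
```

View pics/crop.png

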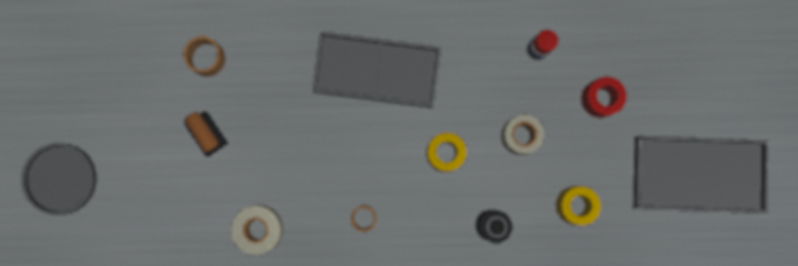

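```bash
cat > act.py <<'E'
from loc import *
from scipy.spatial.transform import Rotation as R
def down(phi):
    c,s=np.cos(phi),np.sin(phi)
    return R.from_matrix(np.array([[-s,c,0],[c,s,0],[0,0,-1]]).T).as_quat()
def tz(w,bottom): return bottom+.020-.013*(w/.085)**2   # TCP height: tips 20 mm above underside
HI=.15
def pick(xy,w,phi,force):
    q=down(phi)
    manip.grip(min(w+.022,.085))
    manip.reach([*xy,HI],q)
    manip.servo_line([*xy,tz(w,0)],.15)
    manip.grip(w-.012,force)
    manip.servo_line([*xy,HI],.2)
    s=manip.sense();print("picked w",s["gripper_width"],"F",s["finger_force"],"t",s["clock"])
def place(xy,w,phi,floor=.004):
    q=down(phi);z=tz(w,floor)
    manip.reach([*xy,HI],q)
    manip.servo_line([*xy,z+.012],.2)
    hit=manip.servo_line([*xy,z-.002],.03,threshold=3)
    s=manip.sense();print("placed hit",hit,"dz mm",(s["tool_pos"][2]-z)*1000)
    manip.grip(min(w+.018,.085))
    manip.servo_line([*xy,HI],.25);print("t",manip.sense()["clock"])
E
python3 - <<'E'
from act import *
p=manip.snapshot("top");C=cloud(p)
def area(x0,x1,y0,y1):
    m=(C[...,0]>x0)&(C[...,0]<x1)&(C[...,1]>y0)&(C[...,1]<y1)&(C[...,2]>.014)&(C[...,2]<.03)
    return (C[m][:,:2]*1000).astype(np.float32)
for a in ((.55,.70,-.12,.11),(.41,.56,-.51,-.30)): 
    q=area(*a);print(len(q),cv2.minAreaRect(q))
print(cv2.minEnclosingCircle(area(.42,.57,.32,.47)),cv2.minAreaRect(area(.42,.57,.32,.47)))
m=(abs(C[...,0]-.438)<.035)&(abs(C[...,1]-.013)<.035)&(C[...,2]>.035)
print("slim",cv2.minEnclosingCircle((C[m][:,:2]*1000).astype(np.float32)))
for n,xy in dict(full=(.4265,.144),part=(.535,-.1835),wide=(.641,.207),slim=(.438,.013),rib=(.4255,-.1445),dish=(.493,.392),tr=(.482,-.44),ct=(.622,-.006)).items():
    for phi in (np.arctan2(xy[1],xy[0]),-.1):
      print(n,[None if (j:=manip.solve_ik([*xy,z],down(phi))) is None else np.round(j,1).tolist() for z in (.015,HI)])
E
```

```text
387 ((621.267578125, -5.40765380859375), (152.1717987060547, 76.859619140625), 81.24552917480469)
415 ((481.9833984375, -402.972900390625), (161.7952423095703, 90.1294937133789), 86.73731994628906)
((492.65374755859375, 393.8172912597656), 45.57265090942383) ((491.8134765625, 393.0872802734375), (89.66339111328125, 87.31422424316406), 89.27257537841797)
slim ((444.8520202636719, 6.681372165679932), 26.506591796875)
full [[0.5, 0.2, -1.0, 2.1, 0.2, 0.9, -0.3], [0.7, -0.0, -1.1, 1.9, -0.0, 1.2, -0.1]]
full [[0.5, 0.2, -1.0, 2.1, 0.2, 0.9, -0.7], [0.7, -0.0, -1.1, 1.9, -0.0, 1.2, -0.5]]
part [[0.6, 0.4, -0.4, 1.8, 0.2, 1.0, -0.2], [0.6, 0.2, -0.4, 1.7, 0.1, 1.2, -0.2]]
part [[0.6, 0.4, -0.5, 1.8, 0.2, 1.0, 0.0], [0.7, 0.2, -0.5, 1.7, 0.1, 1.2, 0.1]]
wide [[0.3, 0.7, -1.0, 1.5, 0.6, 1.2, -0.5], [0.3, 0.6, -1.0, 1.4, 0.5, 1.4, -0.4]]
wide [[0.3, 0.7, -1.0, 1.5, 0.6, 1.2, -0.9], [0.3, 0.6, -1.0, 1.4, 0.5, 1.4, -0.8]]
slim [[0.6, 0.2, -0.8, 2.1, 0.1, 0.9, -0.2], [0.6, -0.0, -0.7, 2.0, -0.0, 1.2, -0.1]]
slim [[0.6, 0.2, -0.8, 2.1, 0.1, 0.9, -0.3], [0.6, -0.0, -0.7, 2.0, -0.0, 1.2, -0.2]]
rib [[0.7, 0.1, -0.5, 2.1, 0.1, 0.9, -0.2], [0.7, -0.0, -0.5, 2.0, -0.0, 1.2, -0.1]]
rib [[0.7, 0.1, -0.5, 2.1, 0.1, 0.9, 0.1], [0.7, -0.0, -0.5, 2.0, -0.0, 1.2, 0.1]]
dish [[0.1, 0.7, -1.1, 1.7, 0.7, 1.2, -0.6], [0.0, 0.5, -1.0, 1.5, 0.4, 1.3, -0.4]]
dish [[0.0, 0.7, -1.0, 1.7, 0.6, 1.2, -1.3], [0.1, 0.6, -1.2, 1.5, 0.5, 1.4, -1.2]]
tr [[0.8, 0.5, -0.2, 1.6, 0.1, 1.0, -0.1], [0.8, 0.4, -0.2, 1.5, 0.1, 1.3, -0.1]]
tr [[0.9, 0.5, -0.3, 1.6, 0.1, 1.0, 0.5], [0.9, 0.4, -0.3, 1.5, 0.1, 1.3, 0.5]]
ct [[0.4, 0.5, -0.6, 1.7, 0.3, 1.0, -0.3], [0.4, 0.4, -0.6, 1.6, 0.2, 1.3, -0.2]]
ct [[0.4, 0.5, -0.6, 1.7, 0.3, 1.0, -0.4], [0.4, 0.4, -0.6, 1.6, 0.2, 1.3, -0.3]]
```

```bash
cat >> act.py <<'E'
def tray(c,yaw,dy): return [c[0]-np.sin(yaw)*dy,c[1]+np.cos(yaw)*dy]
RT,RY=(.4825,-.4033),np.radians(-3.3)
CT,CY=(.6213,-.0056),np.radians(-8.75)
E
python3 - <<'E'
from act import *
pick((.4268,.1435),.060,.3,40)
place(tray(RT,RY,36),.060,RY) if 0 else place(tray(RT,RY,.036),.060,RY)
p=manip.snapshot("scene");cv2.imwrite("pics/s1.png",p["pixels"])
E
```

```text
picked w 0.04788777921705169 F 0.0 t 6.575
placed hit False dz mm -2.0608084585935043
t 10.9083
```

View pics/s1.png

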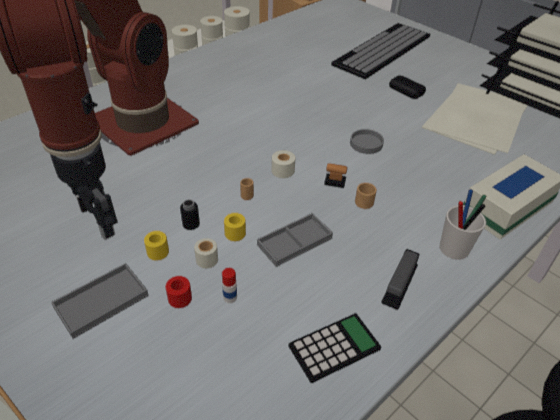

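The grip closed on nothing: the roll is still at (284,163) and the gripper is empty. I'll check the geometry at the roll.

Run:
```python
from act import *
print(manip.sense()["tool_pos"])
manip.grip(.082)
manip.reach([.4268,.1435,HI],down(.3))
s=manip.sense();print(s["tool_pos"],s["tool_rot"],s["gripper_width"],s["clock"])
p=manip.snapshot("scene");a=p["pixels"]
w=manip.snapshot("wrist");b=w["pixels"]
cv2.imwrite("pics/s2.png",np.hstack([a[60:340,150:430],b[70:350,140:420]]))
cv2.imwrite("pics/w2.png",b)
print(w["mount"].round(3).tolist())
T=np.eye(4);T[:3,:3]=R.from_quat(s["tool_rot"]).as_matrix();T[:3,3]=s["tool_pos"]
C=cloud(w,T@w["mount"]);print(find(w,C,"roll_full"))
p=manip.snapshot("top");C=cloud(p);m=(C[...,2]>.08)&(abs(C[...,0]-.42)<.2)&(abs(C[...,1]-.14)<.2)
print(len(C[m]),C[m].min(0),C[m].max(0))
```

```text
[ 0.48393078 -0.36717484  0.14915556]
[0.42750975 0.14236737 0.15011152] [ 5.94439319e-01  8.04140419e-01  2.41236608e-04 -1.55945561e-04] 0.08189797744614596 13.0417
[[-0.001, 0.955, 0.296, 0.076], [1.0, 0.001, 0.0, 0.001], [0.0, 0.296, -0.955, -0.181], [0.0, 0.0, 0.0, 1.0]]
[(0.59, [283, 194], 3345, [426.0, 144.0, 30.0], [426.0, 145.0, 59.0, 59.0, 65.0], [130, 145, 141], 0.047)]
16971 [ 0.26103722 -0.00859018  0.20667788] [0.49970632 0.20297996 1.25446877]
```

View pics/w2.png

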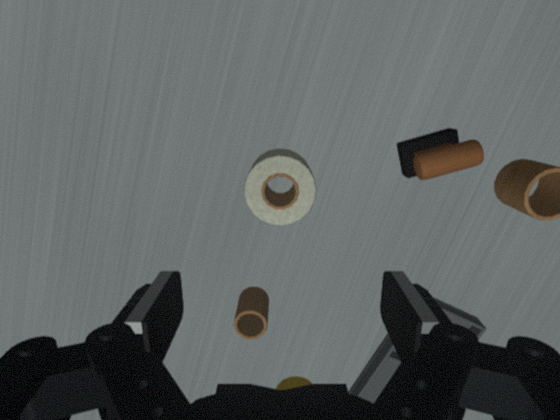

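View pics/s2.png

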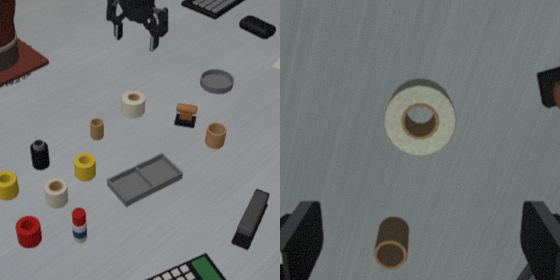

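Run:
```python
from act import *
def st(l):
    s=manip.sense();print(l,s["tool_pos"].round(4),round(s["gripper_width"],4),s["finger_force"],s["ft_force"].round(1),round(s["clock"],2));return s
manip.servo_line([.4266,.144,tz(.06,0)],.15);st("down")
p=manip.snapshot("scene")["pixels"];w=manip.snapshot("wrist")["pixels"]
cv2.imwrite("pics/s3.png",np.hstack([cv2.resize(p[80:220,210:350],(400,400)),cv2.resize(w,(400,300))[:,:].repeat(1,0) if 0 else cv2.copyMakeBorder(cv2.resize(w,(400,300)),0,100,0,0,0)]))
manip.grip(.03,60);st("grip");manip.pause(.3);st("grip")
```

```text
down [0.4272 0.1443 0.0143] 0.0822 0.0 [-0.4  0.  -0.4] 14.3
grip [0.4266 0.144  0.0135] 0.0299 0.0 [0.4 1.  0.6] 14.95
grip [0.4266 0.144  0.0135] 0.0301 0.0 [-0.6 -0.3  0.3] 15.25
```

View pics/s3.png

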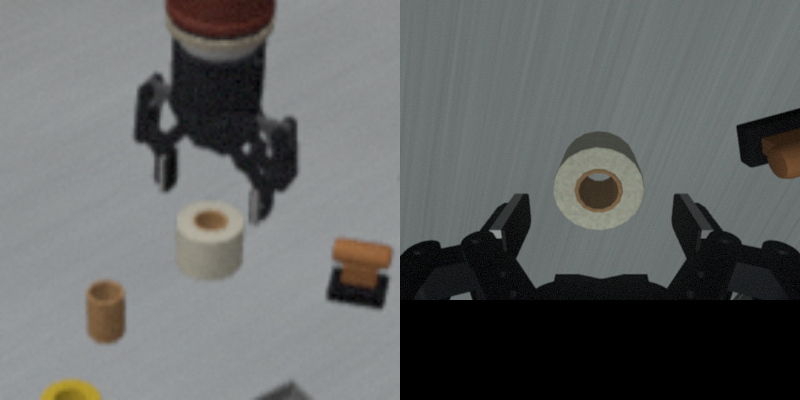

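Run:
```python
from act import *
manip.grip(.082)
s=manip.sense();w=manip.snapshot("wrist");print(w["intrinsics"].round(1).tolist(),s["tool_pos"],s["joints"].round(3))
C=cloud(w,w["mount"])
for (r,c) in ((275,175),(290,170),(275,385),(290,395),(266,240),(300,160),(266,320),(330,180)): print(r,c,C[r,c].round(4),w["z_map"][r,c])
T=np.eye(4);T[:3,:3]=R.from_quat(s["tool_rot"]).as_matrix();T[:3,3]=s["tool_pos"]
W=cloud(w,T@w["mount"]);print(find(w,W,"roll_full"),W[100,100],W[50,300])
p=manip.snapshot("scene");Cs=cloud(p)
# gripper points in scene near roll
m=(abs(Cs[...,0]-.427)<.15)&(abs(Cs[...,1]-.144)<.15)&(Cs[...,2]>.03)&(Cs[...,2]<.15)
m&=p["pixels"].max(-1)<60
Q=Cs[m];print(len(Q),np.percentile(Q,[1,10,50,90,99],axis=0).round(3).tolist())
i=np.argsort(Q[:,2])[:15];print(Q[i].round(3).tolist())
```

```text
[[357.8, 0.0, 281.4], [0.0, 357.8, 209.1], [0.0, 0.0, 1.0]] [0.42659516 0.14400099 0.01351855] [ 0.641  0.31  -1.164  2.089  0.35   0.956 -0.412]
275 175 [ 0.011  -0.0401 -0.0581] 0.13671044
290 170 [ 0.0078 -0.0406 -0.0637] 0.13231063
275 385 [ 0.0082  0.0418 -0.0527] 0.14264667
290 395 [ 0.0093  0.0416 -0.0663] 0.12932618
266 240 [ 0.0017 -0.0185 -0.0315] 0.16480348
300 160 [ 0.0103 -0.0405 -0.0747] 0.12108402
266 320 [ 0.0016  0.0184 -0.0313] 0.1650925
330 180 [-0.0653 -0.064   0.0135] 0.22765166
[(0.85, [285, 258], 10407, [426.0, 145.0, 30.0], [426.0, 145.0, 59.0, 59.0, 10.0], [124, 138, 135], 0.046)] [0.31519447 0.18775824 0.00067864] [0.40695158 0.2410276  0.00069936]
661 [[0.364, 0.112, 0.071], [0.373, 0.118, 0.091], [0.453, 0.137, 0.127], [0.492, 0.164, 0.145], [0.498, 0.173, 0.149]]
[[0.387, 0.131, 0.067], [0.387, 0.135, 0.067], [0.39, 0.125, 0.068], [0.383, 0.142, 0.069], [0.388, 0.127, 0.069], [0.385, 0.136, 0.069], [0.388, 0.13, 0.071], [0.476, 0.155, 0.071], [0.382, 0.139, 0.072], [0.384, 0.141, 0.072], [0.385, 0.136, 0.072], [0.393, 0.119, 0.073], [0.391, 0.121, 0.073], [0.477, 0.15, 0.074], [0.386, 0.132, 0.075]]
```

The reported TCP lies about 40 mm beyond the real fingertips: at TCP z = 0.0135 the depth data puts the tips at 0.067. I'll measure the tip offset against opening and correct for it.

Run:
```python
from act import *
manip.servo_line([.4266,.144,HI],.25)
for w in (.08,.06,.048,.04,.032,.0):
    manip.grip(w);g=manip.sense()["gripper_width"];p=manip.snapshot("wrist");C=cloud(p,p["mount"])
    m=(C[...,2]<.03)&(C[...,2]>-.1)&(abs(C[...,0])<.02)&(abs(C[...,1])<.06)
    Q=C[m];print(round(g,4),len(Q),np.percentile(Q[:,2],[90,98,99.5,100]).round(4),"x",np.percentile(Q[:,0],[1,50,99]).round(3))
print(manip.sense()["clock"])
```

```text
0.0799 10083 [-0.0595 -0.0529 -0.0506 -0.0486] x [-0.01   0.008  0.013]
0.0602 16393 [-0.0603 -0.0495 -0.0457 -0.0428] x [-0.011  0.007  0.014]
0.0481 17996 [-0.0606 -0.0482 -0.044  -0.0403] x [-0.011  0.007  0.013]
0.04 17876 [-0.0607 -0.0475 -0.0433 -0.0394] x [-0.011  0.007  0.014]
0.0323 17671 [-0.0609 -0.0471 -0.0429 -0.0387] x [-0.011  0.007  0.013]
-0.0003 15661 [-0.0639 -0.0489 -0.0453 -0.0424] x [-0.009  0.011  0.013]
18.6917
```

```bash
sed -i 's/^def tz.*/def tz(w,bottom): return bottom+.020-.039-.012*(w\/.085)**2   # true tips lie ~39 mm+swing behind the reported TCP/; s/^HI=.*/HI=.10/' act.py
python3 - <<'E'
from act import *
for xy,phi in (((.4268,.1435),.3),((.641,.207),.3),((.438,.013),0),((.4255,-.1445),-.3),((.493,.393),.6),(tray(RT,RY,-.04),RY),(tray(CT,CY,.037),CY)): print(manip.solve_ik([*xy,-.03],down(phi)) is not None)
pick((.4266,.144),.060,.3,40)
p=manip.snapshot("scene");cv2.imwrite("pics/s4.png",p["pixels"][60:260,150:400])
if manip.sense()["gripper_width"]>.055:
    place(tray(RT,RY,.036),.060,RY)
    p=manip.snapshot("scene");C=cloud(p);print(find(p,C,"roll_full"))
E
```

```text
True
True
True
True
True
True
True
picked w 0.058053089516039026 F 42.96243220567703 t 21.8667
placed hit True dz mm 0.9025984410285168
t 25.8583
[]
```

Run:
```python
from act import *
pick((.535,-.1838),.048,-.2,35)
if manip.sense()["gripper_width"]>.04: place(tray(RT,RY,-.040),.048,RY)
p=manip.snapshot("scene");cv2.imwrite("pics/s5.png",p["pixels"]);C=cloud(p)
m=(abs(C[...,0]-.4825)<.05)&(abs(C[...,1]+.403)<.09)&(C[...,2]>.04)
Q=C[m];print(len(Q),np.percentile(Q,[1,50,99],axis=0).round(3).tolist())
```

```text
picked w 0.047137502984289814 F 36.067891996353865 t 29.0583
placed hit True dz mm 1.2711442112752351
t 32.1417
10000 [[0.452, -0.482, 0.043], [0.515, -0.439, 0.382], [0.531, -0.351, 0.555]]
```

View pics/s5.png

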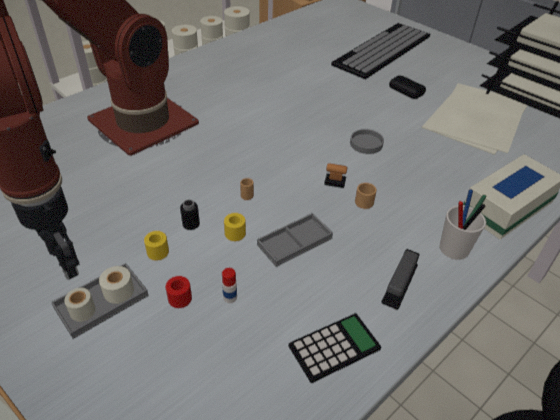

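Both rolls stand in the tray, at (117,285) and (78,303). Cores next.

Run:
```python
from act import *
for xy,w,phi,dy in (((.641,.207),.046,.3,.037),((.438,.0125),.032,0,-.037)):
    pick(xy,w,phi,20)
    if manip.sense()["gripper_width"]<w-.009: print("MISS");break
    place(tray(CT,CY,dy),w,CY)
pick((.4258,-.1445),.040,-.3,35)
p=manip.snapshot("scene");cv2.imwrite("pics/s6.png",p["pixels"])
```

```text
picked w 0.045528403627905084 F 20.579522280022502 t 36.85
placed hit True dz mm 0.9098084992184597
t 39.6333
picked w 0.032061351334243156 F 19.885487090796232 t 42.7083
placed hit True dz mm 0.5373955744652839
t 45.5083
picked w 0.03822187395691743 F 35.189616680145264 t 48.7
```

View pics/s6.png

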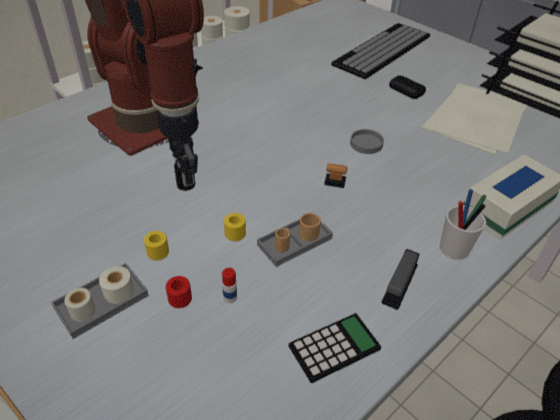

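The cores stand one per bay, at (283,240) and (310,226), and the ribbon is held at (186,178). Placing the ribbon in the dish now.

Run:
```python
from act import *
place((.493,.393),.040,.6)
manip.reach([.40,.28,.2],down(.6))
p=manip.snapshot("scene");cv2.imwrite("pics/s7.png",p["pixels"]);C=cloud(p)
for n in ("roll_full","roll_part","core_wide","core_slim","ribbon","glue_stick","stamp"):
    for o in find(p,C,n): print(n,o[0],o[1],o[3],o[-1])
```

```text
placed hit True dz mm 0.6479305440457717
t 52.75
roll_full 0.66 [117, 286] [485.0, -367.0, 32.0] 0.049
roll_part 0.8 [234, 227] [515.0, -90.0, 25.0] 0.045
roll_part 0.8 [155, 247] [447.0, -250.0, 26.0] 0.045
roll_part 0.75 [176, 291] [581.0, -285.0, 25.0] 0.045
roll_part 0.66 [77, 307] [481.0, -443.0, 25.0] 0.049
roll_part 0.15 [337, 175] [548.0, 206.0, 25.0] 0.055
core_wide 0.57 [307, 225] [626.0, 30.0, 25.0] 0.049
core_slim 0.67 [284, 243] [616.0, -41.0, 17.0] 0.048
ribbon 0.81 [365, 134] [495.0, 389.0, 21.0] 0.069
glue_stick 0.63 [231, 288] [644.0, -210.0, 14.0] 0.079
glue_stick 0.62 [308, 229] [628.0, 29.0, 24.0] 0.048
stamp 0.92 [335, 176] [549.0, 204.0, 24.0] 0.055
```

View pics/s7.png

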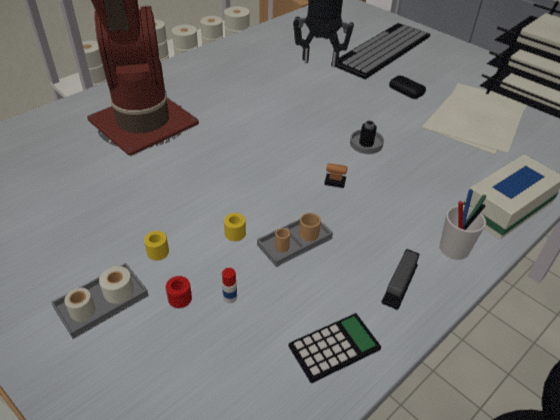

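Everything is upright at the right heights (tops 49 mm, ribbon 69 mm). The ribbon is in the dish at (367,136), and the bystanders have not moved.

```bash
python3 -c "
from station import manip
print(manip.close_job())"
```

```text
the job is handed in; nothing more can be done
None
```

The job is handed in: both label rolls, both bare cores and the ribbon spool stand upright and released in their trays and dish. The glue stick and stamp are untouched. It took about 53 s, including one missed first grasp (the reported TCP lay about 40 mm beyond the real fingertips, which I measured and corrected for).

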